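Set a bare pot up in the tilting stand for laying mosaic

TASK

Set the bare terracotta pot up in the blue tilting stand for laying mosaic. Swing the empty cup upright (its black ball lever moves it), lower the black rubber reducing cone into it, narrow end down, then the bare pot into the cone, each only until its taper takes the weight: set them in gently, neither pressing nor dropping them, or they wedge tight. Then lean the loaded cup back to 30 degrees, where the lever stands upright with its pointer at the red mark, let go and leave it holding there by itself; the finished mosaic pot and everything else on the table stay where they are.

Things in the scene. Friction and masses are not known exactly. Their poses are not given: they have to be found in the camera images.
- stand: Fixed blue steel tilting stand: base plate 150 (x) by 180 (y, -75 to +105) by 10 mm, cheeks at y = +-46, tops 92 mm up, aluminium arched scale at y = 62 to 70, 118 wide, top 129 mm up, ticks every 10 degrees, one wide red mark at its top. Origin on the table under the middle of the hinge; z up, y along the hinge to the lever side, x away from the worker.
- cradle (a joint): Lean of the swinging aluminium cup about the stand's y axis, rad: 0 = upright, against a hard stop; it grows as the cup leans back towards the stand's +x; 0.524 (30 degrees) = pointer at the red mark; far stop 1.15. Friction hinge, 0.5 N m (about 4.5 N at the ball): it stays where it is left, loaded too.
- cradle_hinge (a point): Point on the hinge axis midway between the cheeks, 70 mm above the table; fixed in the stand.
- lever_ball (a point): Centre of the black ball, 26 mm across, on the lever (8 mm rod) that turns with the cup: 80 mm along the stand's +y and 115 mm from the hinge axis; x = 115 sin(lean - 30 deg), y = 80, z = 70 + 115 cos(lean - 30 deg) mm in the stand's frame, so upright at 30 degrees lean and tilted 30 degrees to the worker when the cup is upright. Pinch it or push it with the fingers either side.
- cup_mouth (a point): Centre of the cup's mouth, on its axis, 22 mm from the hinge along the cup (92 mm above the table when upright); z along the cup, out of it. Cup: 55 mm inside at the mouth, tapering 8 degrees a side, 46 mm deep, 71 mm over its rim outside.
- cone_centre (a point): Centre (on the axis, half-way up) of the loose black rubber reducing cone, z up its axis: 74 mm high, hollow, open at both ends, standing on its narrow end (45 mm outside). Its top 22 mm is a straight collar, 66 mm outside, to be gripped across; below it 60 tapering to 45 mm; mouth 56 mm inside, tapering 8 degrees a side. About 90 g.
- cone: The cone itself; origin at the centre of its narrow end. Lightly seated in the cup, its taper holds it with its top about 40 mm above the cup's mouth (cone_centre about 3 mm above cup_mouth). The taper locks itself: pressed in with some 20 N, or dropped in from 10 mm or more, it stays wedged tight until it is pulled out; a push of a few N or a 3 mm drop does no harm.
- bare_pot_centre (a point): Centre (on the axis, half-way up) of the loose bare terracotta flowerpot, z up its axis: 75 mm high, hollow, standing on its 47 mm foot. Its top 16 mm is a straight rim band, 66 mm outside, to be gripped across; below it 63 tapering 8 degrees a side to 47 mm; wall 4.5 to 5.5 mm. About 160 g.
- bare_pot: The bare pot itself; origin at the centre of its foot. Lightly seated in the cone, its rim stands about 45 mm above the cone's top (bare_pot_centre about 44 mm from cone_centre along the axis). This taper locks itself just like the cone's: a push of a few N or a 3 mm drop does no harm, some 20 N or a 10 mm drop wedges it.
- mosaic_pot: Finished pot of the same shape covered in green, blue and yellow glass, drying on a plywood board (130 by 130 by 12 mm, fixed). To be left alone. Origin at the centre of its foot.
- red_tub: Clear plastic tub of red glass, 118 by 172 by 73 mm; to be left alone. Origin under its centre.
- green_tub: Clear plastic tub of dark green glass, 118 by 172 by 73 mm; to be left alone. Origin under its centre.
- tape: Roll of masking tape lying flat, 111 mm across, 25 mm high; to be left alone. Origin under its centre.
- glue_bottle: White glue bottle with a red cap, 59 mm across, 152 mm high; to be left alone. Origin under its centre.
Things that resemble listed ones, but are neither listed nor needed, are in the scene too. Leave any purple or turquoise look-alike of the bare_pot alone.

How it is judged:
On the way, in this order (a step that is already met when the one before it is completed fails the run):
1. the empty cup is brought upright (within about 3.5 degrees) (value of joint cradle below 0.06 rad), for 0.2 s.
2. the cone sits in the upright cup, not wedged (cup and cone squeeze each other with under 25 N all round), and has been let go (z of cone_centre in the frame of cup_mouth between 0 and 0.0058 m and distance between cone_centre and cup_mouth below 0.009 m and angle between the z axis of cone_centre and the z axis of cup_mouth, either way round below 0.08 rad and contact force between cone and stand below 25 N and value of joint cradle below 0.08 rad and linear speed of cone below 0.01 m/s and contact force between the fingers and cone below 0.1 N), for 0.3 s.
3. the bare pot sits in the cone, the cup still upright, nothing wedged (squeeze under 25 N in the cone, 30 N in the cup), and has been let go (z of bare_pot_centre in the frame of cone_centre above 0.0415 m and distance between bare_pot_centre and cone_centre between 0.0415 and 0.0468 m and angle between the z axis of bare_pot_centre and the z axis of cone_centre, either way round below 0.08 rad and z of cone_centre in the frame of cup_mouth between 0 and 0.0058 m and distance between cone_centre and cup_mouth below 0.009 m and angle between the z axis of cone_centre and the z axis of cup_mouth, either way round below 0.08 rad and contact force between bare_pot and cone below 25 N and contact force between cone and stand below 30 N and value of joint cradle below 0.08 rad and linear speed of bare_pot below 0.01 m/s and contact force between the fingers and bare_pot below 0.1 N), for 0.3 s.
At the end, for the whole second after the job is handed in: Cup leaning back 30 degrees, give or take 5, and holding; cone in cup (centre 0 to 5.8 mm above the mouth plane) and pot in cone (centres 41.5 to 46.8 mm apart), axes within 4.6 degrees, neither wedged (squeeze under 30 N in the cup, 25 N in the cone), at rest (value of joint cradle between 0.4363 and 0.6109 rad and z of cone_centre in the frame of cup_mouth between 0 and 0.0058 m and distance between cone_centre and cup_mouth below 0.009 m and angle between the z axis of cone_centre and the z axis of cup_mouth, either way round below 0.08 rad and z of bare_pot_centre in the frame of cone_centre above 0.0415 m and distance between bare_pot_centre and cone_centre between 0.0415 and 0.0468 m and angle between the z axis of bare_pot_centre and the z axis of cone_centre, either way round below 0.08 rad and contact force between bare_pot and cone below 25 N and contact force between cone and stand below 30 N and linear speed of bare_pot below 0.01 m/s); the robot touches nothing.
It fails at once if the finished mosaic pot is shifted more than 25 mm or tipped (distance of mosaic_pot from where it was at the start of the episode above 0.025 m or angle between mosaic_pot's own z axis and vertical above 0.35 rad).
It fails at once if a tub, the tape or the glue bottle is shifted more than 40 mm (distance of any of red_tub, green_tub, tape, glue_bottle from where it was at the start of the episode above 0.04 m).
It also fails if it takes over 72 s, if anything falls off the work surface, if the arm or the gripper's body presses on something with over 40 N, if the wrist force passes 120 N, or if a joint passes its speed limit or range.

ROBOT

A 7-joint arm with a two-finger parallel gripper is mounted at the origin on a cart in front of the work surface, level with it; the furniture and walls round the work are solid. World frame = base frame: x ahead of the robot, y to its left, z up, the work surface at z = 0. Lengths are in m, angles in rad, forces in N, time in s.
With the tool pointing down it reaches from about 0.35 to 0.9 m from the base axis. Payload 19.9 kg.
Tool frame: the origin (TCP) lies midway between the tips of the shut fingers; the grasp point (between the pads) lies 19 mm behind it (ctrl.grasp_offset is the distance from the TCP to the grasp point, in m); z points along the fingers, y is the line along which they close (so a half turn about z gives the same grasp; the last joint's range is limited). The gripper opens to 94 mm and grips with 3 to 60 N. Pads are 16 mm wide; open, the fingers measure 119 mm over their backs; the gripper's body (75 mm by 177 mm) begins 78 mm behind the grasp point.
Start: joints at [-1.361, 0.417, -0.01, 1.614, 0.005, 1.111, -0.053], TCP at [0.156, 0.605, 0.205] pointing down, gripper open.
Joint ranges: [-2.81, 2.81], [-0.39, 2.02], [-1.27, 1.25], [0.06, 2.57], [-1.19, 4.33], [0.19, 2], [-2.82, 2.82]. Speed limits (rad/s): [1.89, 1.89, 2.39, 2.39, 3.01, 3.01, 3.01].

INTERFACE

Orientations are given as a 3x3 rotation matrix whose columns are the frame's x, y, z axes.
In Python, from bench import ctrl gives the robot as it stands. The module is installed in compiled form; this text tells all that it offers. Calls block until the motion is done:
- ctrl.movep(position, orientation): joint-space move of the TCP to a pose.
- ctrl.movel(position, frame=None, feed=0.15, threshold=None): straight line of the TCP; frame=None keeps the orientation; feed is the mean speed in m/s. With threshold (N) it stops when the force on the tool has changed by that much, and returns True; else False.
- ctrl.set_joints(angles): joint-space move.
- ctrl.let_go() and ctrl.grasp(f_grip=None): open the fingers fully, or close them until they stop; f_grip is the grip in N (None keeps the last).
- ctrl.dwell(seconds).
- ctrl.solve_ik(position, orientation): joint angles nearest the present ones, or None.
- ctrl.get_image(name): name is "scene" or "top"; returns (picture, depth): 384x512x3 uint8, blue, green, red; 384x512 float32, m along the optical axis (not along the pixel's ray), 0 where there is no reading.
- ctrl.get_calibration(name): a dict with "fx", "fy", "cx", "cy" (pixels), "extrinsics" (4x4, takes a point from camera to world coordinates). Camera axes: x right, y down, z forward; pixel columns grow to the right and rows downward; lengths in m; the calibration is good to about 2 mm. A picture is of the moment at which its call begins. get_calibration takes no time and is no camera call.
A pose or a line that the arm cannot do raises ctrl.IKError and nothing moves.
- ctrl.hand_in(): hands the job in; it is judged then, once.
Readings, each from a call of its own:
- ctrl.current_time(): time.
- ctrl.current_joint_pos(): joint angles.
- ctrl.current_joint_vel(): joint speeds.
- ctrl.current_joint_efforts(): joint torques, N m.
- ctrl.current_tcp_pos(): TCP position.
- ctrl.current_tcp_rot(): TCP orientation.
- ctrl.current_contact_force(): force on the tool from outside, world axes, zero at the start.
- ctrl.current_moment(): the same for the moment, N m.
- ctrl.current_grip_width(): finger opening in m.
- ctrl.current_gripper_force(): force on a finger pad.
Only numpy, scipy, OpenCV 4.12 (cv2) and the standard library are available. Lean on these libraries where they do the work, as an engineer would, in place of code of your own. Each camera call takes 0.05 s, during which the arm holds its last target. There are 200 camera calls.

## Working session

There is one attempt and no reset: what is moved stays moved. The work goes in short steps, each a Python script; the robot and the scene stay as the last script left them, time stands still between calls to the robot, and variables do not carry over. Pictures are saved under pics/ and viewed, at most 10 in all, crops included, and the job is handed in when it is done.

```bash
mkdir -p pics
cat > h.py <<'E'
import numpy as np, cv2
from bench import ctrl
def look(name):
    im,d=ctrl.get_image(name); c=ctrl.get_calibration(name); return im,d,c
def pts(d,c):
    v,u=np.indices(d.shape); P=np.stack([(u-c['cx'])/c['fx']*d,(v-c['cy'])/c['fy']*d,d],-1)
    E=np.array(c['extrinsics']); W=P@E[:3,:3].T+E[:3,3]; W[d<=0]=np.nan; return W
E
python3 - <<'E'
from h import *
for n in('scene','top'):
    im,d,c=look(n); cv2.imwrite(f'pics/{n}0.png',im); np.savez(f'{n}0.npz',im=im,W=pts(d,c)); print(n,c['fx'],np.round(c['extrinsics'],3).tolist())
print(ctrl.current_tcp_rot(),ctrl.grasp_offset)
E
```

```text
scene 377.27138578531077 [[0.548, -0.639, 0.541, -0.242], [-0.837, -0.43, 0.339, -0.512], [0.016, -0.638, -0.77, 1.25], [0.0, 0.0, 0.0, 1.0]]
top 352.0006001888813 [[-0.023, -0.992, 0.123, 0.394], [-1.0, 0.023, 0.001, -0.045], [-0.004, -0.123, -0.992, 1.398], [0.0, 0.0, 0.0, 1.0]]
[[-9.68474673e-01  2.49111976e-01 -1.76225330e-04]
 [ 2.49112023e-01  9.68474120e-01 -1.03875915e-03]
 [-8.80976748e-05 -1.04991178e-03 -9.99999445e-01]] 0.0188
```

View pics/scene0.png

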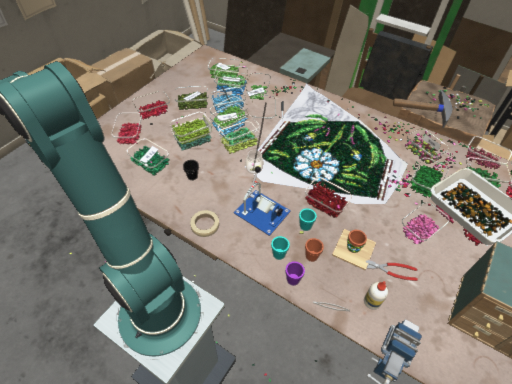

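View pics/top0.png

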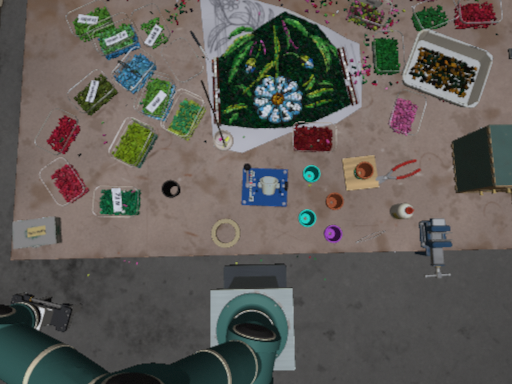

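Candidates for the bare pot, by pixel in the top view:
- terracotta (334,201)
- terracotta on the plywood (364,171), which is the mosaic pot
- turquoise (311,174) and (307,218)
- purple (332,234)

I choose (334,201). The cone is the black one at (171,188), and the blue stand is at (265,186). Next I take a close crop and coarse positions.

Run:
```python
from h import *
t=np.load('top0.npz');s=np.load('scene0.npz')
a=cv2.resize(t['im'][155:245,150:390],None,fx=3.3,fy=3.3,interpolation=cv2.INTER_CUBIC)
b=cv2.resize(s['im'][180:280,225:385],None,fx=3,fy=3,interpolation=cv2.INTER_CUBIC)
o=np.zeros((600,795,3),np.uint8); o[:a.shape[0],:a.shape[1]]=a[:,:795]; o[300:600,:480]=b
cv2.imwrite('pics/crop1.png',o)
T=t['W'];im=t['im']
def rep(n,W,m):
    P=W[m];P=P[~np.isnan(P[:,0])];print(n,len(P),P.min(0).round(3),P.max(0).round(3),np.median(P,0).round(3))
def box(u,v,r):
    m=np.zeros(im.shape[:2],bool); m[v-r:v+r+1,u-r:u+r+1]=1; return m
for n,W,us in(('cone',T,(171,188)),('pot',T,(334,201)),('mos',T,(364,171)),('t1',T,(311,174)),('t2',T,(307,218)),('pur',T,(332,234)),('tape',T,(226,233)),('redtub',T,(313,138))):
    for lo in(.02,.06): 
        m=box(*us,20 if n in('tape','redtub') else 13); rep(n,W,m&(W[...,2]>lo))
hsv=cv2.cvtColor(im,cv2.COLOR_BGR2HSV)
m=box(265,186,30)&(hsv[...,0]>100)&(hsv[...,0]<125)&(hsv[...,1]>140)
P=T[m];P=P[(P[:,2]<.025)];
r=cv2.minAreaRect((P[:,:2]*1000).astype(np.float32)); print('stand base',r,cv2.boxPoints(r))
for n,W,q in(('T',T,box(265,186,28)),('S',s['W'],np.ones(im.shape[:2],bool))):
    q=q&(W[...,0]>.3)&(W[...,0]<.72)&(abs(W[...,1]+.08)<.14)
    for lo,hi in((.08,.1),(.1,.12),(.12,.135),(.135,.3)): rep((n,lo),W,q&(W[...,2]>lo)&(W[...,2]<hi)) if (q&(W[...,2]>lo)&(W[...,2]<hi)).any() else 0
```

```text
cone 186 [0.506 0.262 0.02 ] [0.57  0.328 0.078] [0.543 0.308 0.064]
cone 108 [0.506 0.262 0.06 ] [0.57  0.328 0.078] [0.54  0.299 0.071]
pot 163 [ 0.445 -0.355  0.021] [ 0.509 -0.292  0.082] [ 0.48  -0.337  0.069]
pot 101 [ 0.445 -0.355  0.06 ] [ 0.509 -0.292  0.082] [ 0.478 -0.327  0.073]
mos 233 [ 0.558 -0.472  0.02 ] [ 0.623 -0.407  0.092] [ 0.595 -0.451  0.07 ]
mos 141 [ 0.558 -0.472  0.061] [ 0.623 -0.407  0.092] [ 0.593 -0.442  0.083]
t1 154 [ 0.553 -0.273  0.02 ] [ 0.615 -0.209  0.08 ] [ 0.593 -0.251  0.07 ]
t1 93 [ 0.553 -0.273  0.06 ] [ 0.615 -0.209  0.08 ] [ 0.587 -0.241  0.074]
t2 156 [ 0.384 -0.251  0.02 ] [ 0.448 -0.187  0.081] [ 0.418 -0.229  0.07 ]
t2 95 [ 0.384 -0.251  0.06 ] [ 0.448 -0.187  0.081] [ 0.418 -0.222  0.073]
pur 168 [ 0.323 -0.346  0.021] [ 0.386 -0.28   0.083] [ 0.355 -0.326  0.069]
pur 102 [ 0.323 -0.346  0.06 ] [ 0.386 -0.28   0.083] [ 0.356 -0.315  0.073]
tape 330 [0.315 0.041 0.02 ] [0.422 0.146 0.033] [0.367 0.095 0.024]Traceback (most recent call last):
  File "<stdin>", line 14, in <module>
  File "<stdin>", line 9, in rep
    return umr_minimum(a, axis, None, out, keepdims, initial, where)
ValueError: zero-size array to reduction operation minimum which has no identity
```

View pics/crop1.png

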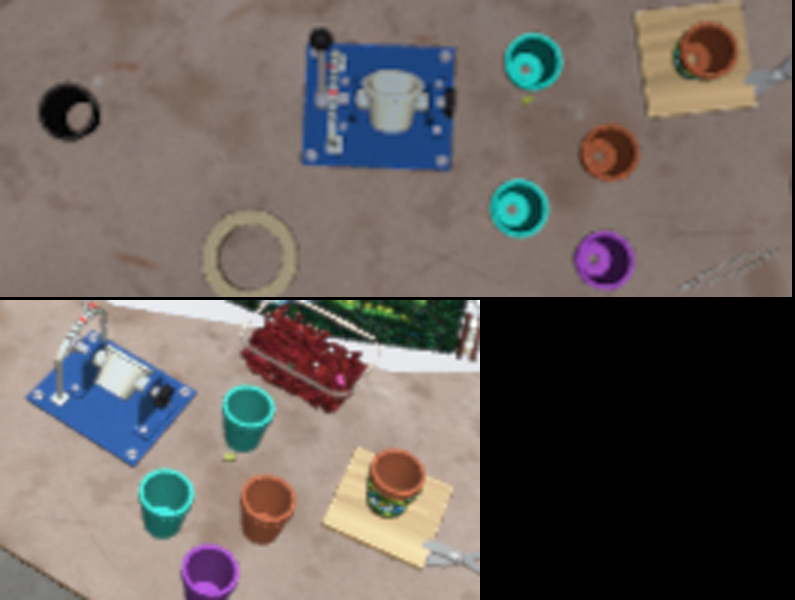

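The crop confirms the plain terracotta pot at top (334,201); the one on the board carries glass. The lever is on the stand's left (+y) side, with the ball at about (247,167), so the cup leans well back. Next I measure the stand.

Run:
```python
from h import *
t=np.load('top0.npz');s=np.load('scene0.npz')
T=t['W'];S=s['W']
def blue(im):
    h=cv2.cvtColor(im,cv2.COLOR_BGR2HSV); return (h[...,0]>100)&(h[...,0]<125)&(h[...,1]>140)
for im,W in((t['im'],T),(s['im'],S)):
    P=W[blue(im)];P=P[(P[:,2]<.02)&(P[:,2]>0)&(P[:,0]>.35)&(P[:,0]<.72)&(abs(P[:,1]+.02)<.16)]
    r=cv2.minAreaRect((P[:,:2]*1000).astype(np.float32)); print(r,cv2.boxPoints(r).round(0).tolist(),np.median(P[:,2]))
for n,im,W in(('T',t['im'],T),('S',s['im'],S)):
    q=(W[...,0]>.35)&(W[...,0]<.75)&(abs(W[...,1]+.03)<.15)
    for lo,hi in((.08,.1),(.1,.12),(.12,.135),(.135,.3)):
        m=q&(W[...,2]>lo)&(W[...,2]<hi)
        if m.any():P=W[m];print(n,lo,len(P),P.min(0).round(3),P.max(0).round(3),np.median(P,0).round(3))
    m=q&(W[...,2]>.08)&(im.max(2)<60)
    if m.any():P=W[m];print('dark',len(P),P.min(0).round(3),P.max(0).round(3),np.median(P,0).round(3))
```

```text
((542.5032958984375, -60.286949157714844), (175.18240356445312, 145.36349487304688), 86.66971588134766) [[465.0, -144.0], [610.0, -152.0], [620.0, 23.0], [475.0, 31.0]] 0.009127381910220111
((541.7150268554688, -62.28999328613281), (178.91677856445312, 149.75604248046875), 88.29557800292969) [[464.0, -149.0], [614.0, -154.0], [619.0, 25.0], [470.0, 29.0]] 0.009481093652824013
T 0.08 217 [ 0.496 -0.146  0.08 ] [0.748 0.12  0.1  ] [ 0.54  -0.066  0.087]
T 0.1 59 [ 0.499 -0.1    0.101] [0.596 0.004 0.118] [ 0.545 -0.059  0.107]
T 0.12 45 [ 0.52  -0.016  0.12 ] [0.579 0.003 0.133] [ 0.552 -0.011  0.125]
T 0.135 50 [ 0.579 -0.011  0.141] [0.61  0.011 0.186] [ 0.595 -0.     0.18 ]
dark 47 [ 0.532 -0.146  0.08 ] [0.606 0.011 0.186] [ 0.592 -0.003  0.179]
S 0.08 210 [ 0.494 -0.149  0.08 ] [0.749 0.114 0.1  ] [ 0.539 -0.074  0.087]
S 0.1 61 [ 0.499 -0.103  0.1  ] [0.594 0.006 0.12 ] [ 0.541 -0.016  0.108]
S 0.12 38 [ 0.516 -0.016  0.12 ] [0.582 0.004 0.134] [ 0.551 -0.01   0.126]
S 0.135 48 [ 0.576 -0.014  0.138] [0.608 0.012 0.186] [ 0.592 -0.002  0.177]
dark 28 [ 0.531 -0.149  0.08 ] [0.602 0.004 0.186] [ 0.588 -0.007  0.179]
```

```bash
cat >> h.py <<'E'
YAW=np.radians(-2.); O=np.array([.5415,-.0765,0]); G=ctrl.grasp_offset
c_,s_=np.cos(YAW),np.sin(YAW); RS=np.array([[c_,-s_,0],[s_,c_,0],[0,0,1]])
def down(phi):  # tool down, closing line at angle phi from world x
    y=np.array([np.cos(phi),np.sin(phi),0]); z=np.array([0,0,-1.]); return np.stack([np.cross(y,z),y,z],1)
def ball(lean):
    a=np.radians(lean-30); return O+RS@np.array([.115*np.sin(a),.08,.07+.115*np.cos(a)])
def tcp(p): return np.array(p)-[0,0,G]
RB=down(YAW+np.pi/2)
def st(*a): print(*a,'t=%.2f'%ctrl.current_time(),'tcp',np.round(ctrl.current_tcp_pos(),4),'F',np.round(ctrl.current_contact_force(),1),'w %.4f'%ctrl.current_grip_width())
E
python3 - <<'E'
from h import *
p=ctrl.current_tcp_pos(); ctrl.movel([p[0],p[1],.33],feed=.3)
b=tcp(ball(56.4)); ctrl.movep(b+[0,0,.1],RB); st('above')
print(ctrl.movel(b,threshold=8)); ctrl.grasp(12); st('pinched')
for l in(44,31,18,8):
    ctrl.movel(tcp(ball(l)),feed=.1)
st('8')
print(ctrl.movel(tcp(ball(-3)),feed=.05,threshold=9)); st('stop')
ctrl.let_go(); st('open'); b=ctrl.current_tcp_pos(); ctrl.movel(b+[0,0,.1],feed=.25)
ctrl.movep(tcp([.538,.295,.25]),down(np.pi/2)); st()
for n in('scene','top'):
    im,d,c=look(n); cv2.imwrite(f'pics/{n}1.png',im); np.savez(f'{n}1.npz',im=im,W=pts(d,c))
W=pts(d,c)
t=np.load('top1.npz')['im']; s=np.load('scene1.npz')['im']
o=np.zeros((400,800,3),np.uint8);o[:]=0
o[:,:400]=cv2.resize(t[150:230,225:305],(400,400),interpolation=2);o[:,400:]=cv2.resize(s[180:240,230:290],(400,400),interpolation=2)
cv2.imwrite('pics/crop2.png',o)
for n in('top','scene'):
    W=np.load(n+'1.npz')['W']; q=(abs(W[...,0]-O[0])<.055)&(abs(W[...,1]-O[1])<.036)&(W[...,2]>.084)&(W[...,2]<.1)
    P=W[q]; print(n,len(P),P.min(0).round(4),P.max(0).round(4),np.mean(P,0).round(4)); 
    q=(abs(W[...,0]-.487)<.03)&(abs(W[...,1]-.005)<.03)&(W[...,2]>.15); P=W[q]
    print('ball',len(P),P.min(0).round(4),P.max(0).round(4))
E
```

```text
above t=3.32 tcp [0.5954 0.0025 0.2542] F [ 0.3  0.3 -0.7] w 0.0941
False
pinched t=5.20 tcp [0.5954 0.0013 0.1542] F [-0.8 -2.7 -0.5] w 0.0253
8 t=6.77 tcp [0.5017 0.0048 0.158 ] F [ 1.4 -0.3  0.5] w 0.0006
False
stop t=7.36 tcp [0.4818 0.0057 0.1477] F [ 0.7  0.2 -0.3] w 0.0005
open t=8.81 tcp [0.4817 0.0056 0.1476] F [ 1.5  0.3 -0.2] w 0.0943
t=10.49 tcp [0.5386 0.293  0.2315] F [ 1.2  0.2 -0.8] w 0.0941
top 58 [ 0.5168 -0.1117  0.0842] [ 0.5714 -0.0439  0.0998] [ 0.5396 -0.0761  0.0928]
ball 4 [ 0.5136 -0.0022  0.1794] [0.5167 0.0048 0.1944]
scene 70 [ 0.5132 -0.1121  0.0841] [ 0.5765 -0.0434  0.0994] [ 0.5382 -0.0796  0.0907]
ball 6 [ 5.121e-01 -1.000e-04  1.842e-01] [0.5159 0.0101 0.1889]
```

View pics/crop2.png

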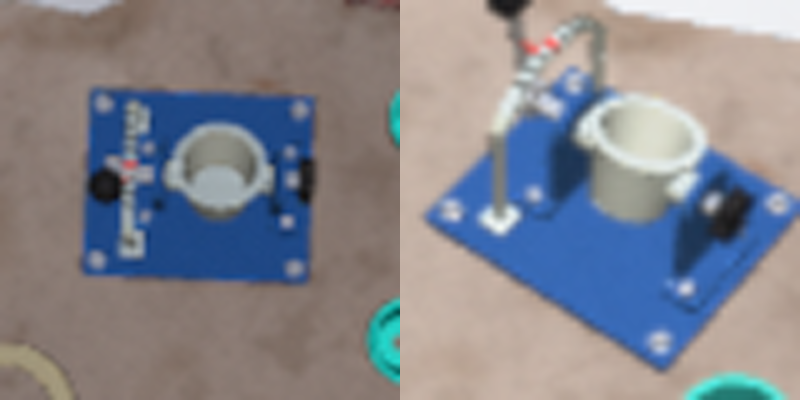

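The pinch slipped with the ball at about top (246,187), so the cup is still leaning some 18°. I'll grip across the direction of travel, with the tool tilted to follow the lever.

```bash
cat >> h.py <<'E'
def lev(lean):  # tool frame aligned with the lever, closing along its travel; returns grasp point->tcp, R
    a=np.radians(lean-30); d=RS@np.array([np.sin(a),0,np.cos(a)]); z=-d; y=RS@np.array([np.cos(a),0,-np.sin(a)])
    y=-y if FLIP else y
    return ball(lean)-d*G, np.stack([np.cross(y,z),y,z],1), d
FLIP=False
def findball(W,im):
    q=(abs(W[...,0]-.545)<.09)&(abs(W[...,1]-.003)<.03)&(W[...,2]>.15)&(W[...,2]<.2)
    P=W[q]; return P
E
python3 - <<'E'
from h import *
import h
for n in('top','scene'):
    z=np.load(n+'1.npz'); P=findball(z['W'],z['im']); print(n,len(P),P.min(0).round(4),P.max(0).round(4))
ctr=(P.min(0)+P.max(0))/2; 
lean=30+np.degrees(np.arcsin((P[:,0].min()+P[:,0].max()-2*(O[0]+.0028))/2/.115)); print('lean',lean)
for f in(False,True):
    h.FLIP=f; 
    for l in(lean,0,30): p,R,d=lev(l); q=ctrl.solve_ik(p+.1*d,R); print(f,l,None if q is None else np.round(q,2))
E
```

```text
top 44 [ 0.5136 -0.006   0.1794] [0.5383 0.015  0.1974]
scene 41 [ 0.5121 -0.0104  0.152 ] [0.5341 0.0168 0.1968]
lean 19.381681094763145
False 19.381681094763145 [-1.11  0.04  1.07  1.99 -0.02  0.95 -0.07]
False 0 [-0.64 -0.3   0.4   2.38  0.46  0.57 -0.59]
False 30 [-0.88  0.35  1.03  1.77 -0.32  1.21  0.2 ]
True 19.381681094763145 None
True 0 [-0.94 -0.37  0.63  2.39  0.65  0.64  2.37]
True 30 [ 0.79  0.39 -1.08  1.72  0.36  1.25  2.73]
```

```bash
cat >> h.py <<'E'
def lev(lean,k=.5):
    a=np.radians(lean-30)*k; d=RS@np.array([np.sin(a),0,np.cos(a)]); y=RS@np.array([np.cos(a),0,-np.sin(a)])
    return ball(lean)-d*G, np.stack([np.cross(y,-d),y,-d],1), d
E
python3 - <<'E'
from h import *
p=ctrl.current_tcp_pos(); ctrl.movel([p[0],p[1],.29],feed=.3)
p,R,d=lev(19.4); ctrl.movep(p+.09*d,R); st('above')
print(ctrl.movel(p,feed=.12,threshold=8)); st(); ctrl.grasp(15); st('pinched')
p,R,d=lev(8); ctrl.movel(p,R,feed=.1); st(8)
p,R,d=lev(-3); print(ctrl.movel(p,R,feed=.04,threshold=12)); st('stop')
ctrl.let_go(); st('open'); ctrl.movel(ctrl.current_tcp_pos()+.1*d,feed=.25)
ctrl.movep(tcp([.538,.295,.2]),down(np.pi/2)); st()
for n in('scene','top'):
    im,d,c=look(n); W=pts(d,c); np.savez(f'{n}2.npz',im=im,W=W)
    P=findball(W,im); print('ball',P.min(0).round(4),P.max(0).round(4))
    q=(np.hypot(W[...,0]-O[0],W[...,1]-O[1])<.045)&(W[...,2]>.086)&(W[...,2]<.098)
    P=W[q];print(n,len(P),P.min(0).round(4),P.max(0).round(4)); np.save(n+'_rim.npy',P)
    q=q.astype(np.uint8)*255
    cv2.imwrite(f'pics/{n}2.png',im)
    if n=='top':
        o=np.zeros((400,800,3),np.uint8);o[:,:400]=cv2.resize(im[150:230,225:305],(400,400),interpolation=2)
        o[:,400:]=cv2.resize(im[150:230,130:210],(400,400),interpolation=2); cv2.imwrite('pics/crop3.png',o)
E
```

```text
above t=12.07 tcp [0.5167 0.0053 0.2538] F [-0.1  0.  -0.6] w 0.0943
False
t=12.97 tcp [0.5252 0.0041 0.1649] F [0.3 0.5 0. ] w 0.0940
pinched t=14.03 tcp [0.5252 0.0042 0.1644] F [ 5.1 -0.  -1.8] w 0.0250
8 t=14.39 tcp [0.5032 0.0046 0.1576] F [-1.6 -6.3 -9.7] w 0.0251
True
stop t=14.63 tcp [0.5024 0.0044 0.157 ] F [ 0.4 -3.  -3.5] w 0.0250
open t=15.78 tcp [0.5025 0.0044 0.1568] F [-1.  -0.1  0.9] w 0.0942
t=17.98 tcp [0.5383 0.2941 0.181 ] F [ 1.   0.2 -0.1] w 0.0943
ball [ 0.4853 -0.0056  0.1504] [0.5081 0.0157 0.1871]
scene 95 [ 0.5079 -0.1188  0.0861] [ 0.5793 -0.0338  0.0977]
ball [ 0.4869 -0.0051  0.1706] [0.5113 0.0159 0.1883]
top 109 [ 0.5131 -0.1186  0.0865] [ 0.5782 -0.0326  0.0978]
```

View pics/crop3.png

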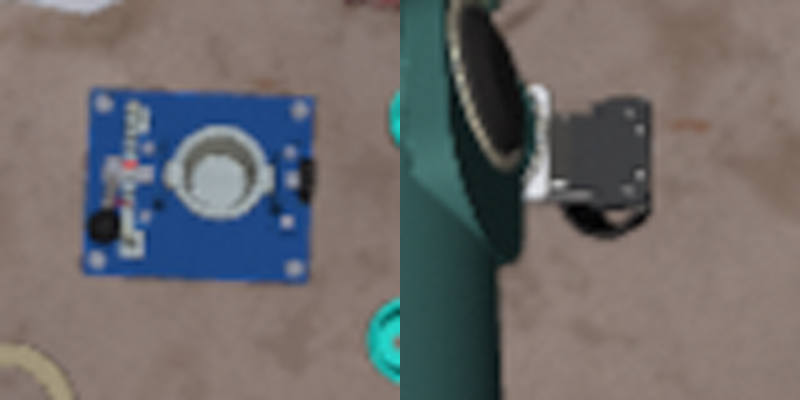

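The cup stopped at about 6° lean, with the ball at crop (103,225). One more push.

Run:
```python
from h import *
p,R,d=lev(6.3); ctrl.movep(p+.09*d,R)
print(ctrl.movel(p,feed=.2,threshold=10)); ctrl.grasp(20); st('pinched')
p,R,d=lev(-3.5); print(ctrl.movel(p,R,feed=.03,threshold=28)); st('stop'); ctrl.dwell(.3)
ctrl.let_go(); st('open'); ctrl.movel(ctrl.current_tcp_pos()+.1*d,feed=.3)
ctrl.movep(tcp([.538,.295,.2]),down(np.pi/2)); st()
for n in('scene','top'):
    im,d,c=look(n); W=pts(d,c); np.savez(f'{n}3.npz',im=im,W=W)
    P=findball(W,im); print('ball',P.min(0).round(4),P.max(0).round(4))
    q=(np.hypot(W[...,0]-O[0],W[...,1]-O[1])<.045)&(W[...,2]>.086)&(W[...,2]<.1)
    P=W[q];A=np.c_[P[:,:2],np.ones(len(P))];print(n,len(P),P.min(0).round(4),P.max(0).round(4),'plane slope',np.linalg.lstsq(A,P[:,2],rcond=None)[0].round(3))
    # inner hole: points below rim inside -> and rim pixels -> circle via minEnclosing of rim band in x-y excluding trunnions
    y=(P-O)@RS; k=abs(y[:,1])<.03; print('x-extent',y[k,0].min(),y[k,0].max(), 'cen',cv2.minEnclosingCircle((P[k,:2]*1000).astype(np.float32)))
```

```text
False
pinched t=21.38 tcp [0.5021 0.0049 0.1569] F [ 3.6  0.2 -3.4] w 0.0245
True
stop t=21.83 tcp [0.4955 0.0053 0.1531] F [ 11.5  -3.5 -11.5] w 0.0251
open t=23.27 tcp [0.4948 0.0052 0.1526] F [-0.6  0.7  0.4] w 0.0940
t=26.03 tcp [0.5381 0.2944 0.1814] F [-1.   0.   0.6] w 0.0941
ball [ 0.4793 -0.0072  0.165 ] [0.5014 0.0166 0.1841]
scene 96 [ 0.5072 -0.1208  0.0862] [ 0.5779 -0.0324  0.0974] plane slope [-0.004 -0.014  0.093]
x-extent -0.034529083765435176 0.036146764553591774 cen ((542.36572265625, -77.516845703125), 36.162017822265625)
ball [ 0.4796 -0.0048  0.1521] [0.5062 0.0163 0.1842]
top 118 [ 0.5093 -0.1189  0.0861] [ 0.5781 -0.0325  0.0954] plane slope [0.    0.003 0.091]
x-extent -0.032104778710727415 0.03652296880045912 cen ((543.6593627929688, -77.09903717041016), 35.09092712402344)
```

```bash
cat >> h.py <<'E'
CUP=np.array([.543,-.0773])
def near(p,phi):
    q0=np.array(ctrl.current_joint_pos()); best=None
    for f in(phi,phi+np.pi):
        q=ctrl.solve_ik(p,down(f))
        if q is not None and (best is None or abs(q-q0).max()<best[0]): best=(abs(q-q0).max(),down(f))
    print('IK',best[0]); return best[1]
E
python3 - <<'E'
from h import *
for n in('top','scene'):
    z=np.load(n+'0.npz');W=z['W']
    for g in((.538,.295),(.477,-.3235)):
        P=W[(np.hypot(W[...,0]-g[0],W[...,1]-g[1])<.042)&(W[...,2]>.064)&(W[...,2]<.085)]
        print(n,len(P),((P.min(0)+P.max(0))/2).round(4),(P.max(0)-P.min(0)).round(4),cv2.minEnclosingCircle((P[:,:2]*1000).astype(np.float32)))
p=tcp([.538,.295,.2]); R=near(p,YAW); ctrl.movep(p,R)
p=tcp([.538,.295,.062]); print(ctrl.movel(p,feed=.15,threshold=10)); ctrl.grasp(8); st('gripped')
ctrl.movel(p+[0,0,.12],feed=.2); st('lifted')
for n in('top','scene'):
    im,d,c=look(n); cv2.imwrite(f'pics/{n}4.png',im)
E
```

```text
top 94 [0.5395 0.2952 0.0712] [0.0618 0.0654 0.0142] ((538.827392578125, 295.5487976074219), 33.38206100463867)
top 93 [ 0.4774 -0.3235  0.0733] [0.0642 0.0633 0.018 ] ((477.85418701171875, -324.2837829589844), 33.08222198486328)
scene 82 [0.5379 0.2952 0.0723] [0.0662 0.067  0.0164] ((539.75439453125, 296.50921630859375), 35.31801986694336)
scene 119 [ 0.4776 -0.3244  0.0717] [0.0687 0.0649 0.0149] ((477.4164123535156, -323.6549987792969), 34.671607971191406)
IK 1.344572295054983
False
gripped t=29.02 tcp [0.5381 0.2951 0.0434] F [-0.  -0.3  1.8] w 0.0662
lifted t=29.77 tcp [0.5374 0.2948 0.162 ] F [ 0.5  0.4 -1.6] w 0.0659
```

View pics/scene4.png

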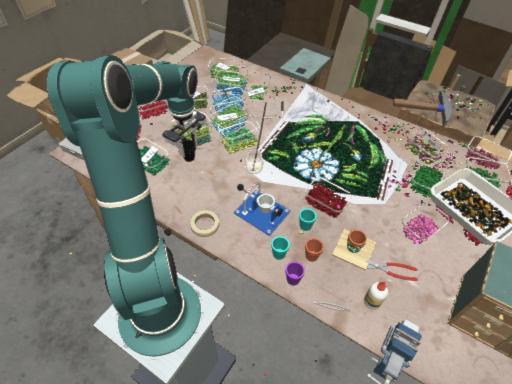

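The cone hangs straight in the gripper at scene (189,150), and the cup stands upright at (266,203). Now lower the cone in.

```bash
cat >> h.py <<'E'
def seat(xy,z,stop=4.):
    """slow guarded lowering to seated TCP height z, then release"""
    ctrl.movel([*xy,z+.008],feed=.1); ctrl.dwell(.15); st('pre')
    hit=ctrl.movel([*xy,z-.0015],feed=.012,threshold=stop); st('hit %s dz %.4f'%(hit,ctrl.current_tcp_pos()[2]-z))
E
python3 - <<'E'
from h import *
ctrl.movel([.538,.295,.235],feed=.25)
ctrl.movel([*CUP,.235],feed=.25); st('over')
seat(CUP,.0434+.058)
im,d,c=look('top'); im2,_,_=look('scene')
o=np.zeros((400,800,3),np.uint8);o[:,:400]=cv2.resize(im[150:230,225:305],(400,400),interpolation=2);o[:,400:]=cv2.resize(im2[165:245,230:310],(400,400),interpolation=2)
cv2.imwrite('pics/crop5.png',o)
E
```

```text
over t=34.20 tcp [ 0.543  -0.0771  0.235 ] F [ 0.4  1.1 -0.4] w 0.0663
pre t=35.76 tcp [ 0.5432 -0.0774  0.1098] F [ 0.8 -0.5 -0.4] w 0.0662
hit True dz 0.0014 t=36.32 tcp [ 0.543  -0.078   0.1028] F [ 2.7 -2.2 -2. ] w 0.0661
```

View pics/crop5.png

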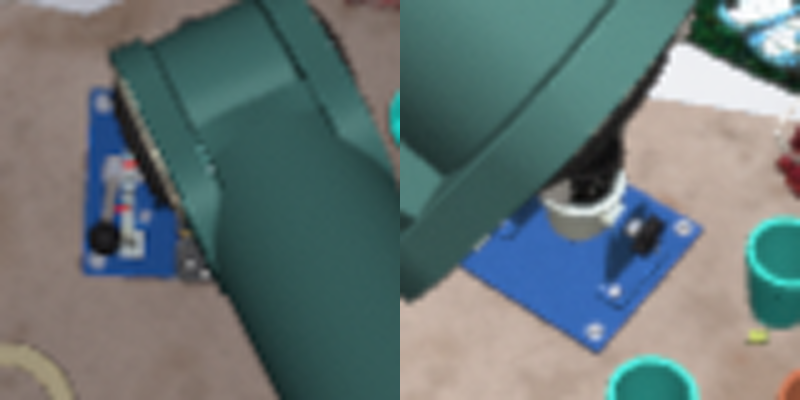

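Contact came 1.4 mm above nominal with small side forces. I release, back off and check how the cone sits.

```bash
cat >> h.py <<'E'
def ring(g,lo,hi,r=.042):
    for n in('top','scene'):
        im,d,c=look(n); cv2.imwrite(f'pics/{n}_{ctrl.current_time():.0f}.png',im); W=pts(d,c)
        P=W[(np.hypot(W[...,0]-g[0],W[...,1]-g[1])<r)&(W[...,2]>lo)&(W[...,2]<hi)]
        if len(P)<10: print(n,'few'); continue
        T=P[P[:,2]>P[:,2].max()-.008]; A=np.c_[T[:,:2]-g,np.ones(len(T))]
        print(n,len(P),'z95 %.4f'%np.percentile(P[:,2],95),'slope',np.linalg.lstsq(A,T[:,2],rcond=None)[0].round(3),'c',np.round(cv2.minEnclosingCircle((T[:,:2]*1000).astype(np.float32))[0],1))
E
python3 - <<'E'
from h import *
ctrl.let_go(); st('rel'); p=ctrl.current_tcp_pos(); ctrl.movel(p+[0,0,.13],feed=.2)
R=near([.4775,-.324,.16],YAW); ctrl.movep(tcp([.4775,-.324,.16]),R); st('over pot')
ring(CUP,.115,.15)
E
```

```text
rel t=37.04 tcp [ 0.5428 -0.078   0.103 ] F [ 0.4 -0.2 -0.7] w 0.0943
IK 2.4371504592527633
over pot t=40.02 tcp [ 0.4777 -0.3236  0.1411] F [-0.  -0.5  0.6] w 0.0939
top 118 z95 0.1357 slope [0.006 0.007 0.133] c [542.8 -77.3]
scene 138 z95 0.1352 slope [ 0.004 -0.006  0.132] c [542.3 -76.6]
```

Run:
```python
from h import *
p=tcp([.4775,-.324,.067]); print(ctrl.movel(p,feed=.12,threshold=10)); ctrl.grasp(10); st('gripped'); z0=ctrl.current_tcp_pos()[2]
ctrl.movel(p+[0,0,.19],feed=.25)
C=[.5427,-.0772]; ctrl.movel([*C,p[2]+.19],feed=.25); st('over')
seat(C,z0+.1015)
im,d,c=look('top'); im2,_,_=look('scene')
o=np.zeros((400,800,3),np.uint8);o[:,:400]=cv2.resize(im[150:230,225:305],(400,400),interpolation=2);o[:,400:]=cv2.resize(im2[155:235,230:310],(400,400),interpolation=2)
cv2.imwrite('pics/crop6.png',o)
```

```text
False
gripped t=41.59 tcp [ 0.4777 -0.3241  0.0484] F [-0.2 -0.1  3. ] w 0.0654
over t=43.67 tcp [ 0.5424 -0.0784  0.2379] F [-0.  -0.6 -1.3] w 0.0653
pre t=44.77 tcp [ 0.5429 -0.0773  0.1584] F [-0.3  0.7 -1.9] w 0.0656
hit True dz 0.0007 t=45.38 tcp [ 0.543  -0.0769  0.1506] F [1.6 0.7 2.5] w 0.0654
```

View pics/crop6.png

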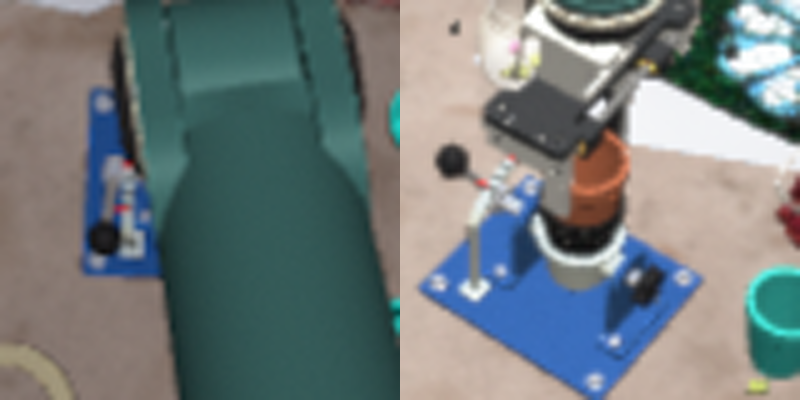

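The pot stands upright in the cone, at right crop (598,175), with light contact. I release and move over to the lever.

```bash
sed -i 's/O=np.array(\[.5415,-.0765,0\])/O=np.array([.5427,-.0770,0])/' h.py
python3 - <<'E'
from h import *
ctrl.let_go(); st('rel'); p=ctrl.current_tcp_pos(); ctrl.movel(p+[0,0,.1],feed=.25)
p,R,d=lev(0.5); ctrl.movep(p+.09*d,R); st('above ball')
ring(CUP,.155,.2)
print(ctrl.movel(p,feed=.2,threshold=10)); ctrl.grasp(20); st('pinched')
for l in(8,16,24,30):
    p,R,d=lev(l); ctrl.movel(p,R,feed=.05)
ctrl.dwell(.2); st('leaned'); ctrl.let_go(); st('open'); ctrl.movel(ctrl.current_tcp_pos()+[0,0,.1],feed=.25)
ctrl.movel(ctrl.current_tcp_pos()+[-.05,.15,.0],feed=.3); st()
for n in('top','scene'):
    im,dd,c=look(n); W=pts(dd,c); P=findball(W,im); print('ball',P.min(0).round(4),P.max(0).round(4)) if len(P) else 0
    cv2.imwrite(f'pics/{n}7.png',im)
    if n=='top': a=im
o=np.zeros((400,800,3),np.uint8);o[:,:400]=cv2.resize(a[150:230,225:305],(400,400),interpolation=2);o[:,400:]=cv2.resize(im[155:235,220:300],(400,400),interpolation=2)
cv2.imwrite('pics/crop7.png',o)
E
```

```text
rel t=46.12 tcp [ 0.5427 -0.077   0.1504] F [0.  0.5 0.1] w 0.0942
above ball t=47.24 tcp [0.4703 0.0054 0.2387] F [0.3 0.6 0.2] w 0.0938
top 112 z95 0.1786 slope [-0.007  0.006  0.177] c [542.8 -77.6]
scene 166 z95 0.1783 slope [-0.006  0.009  0.176] c [543.1 -77.5]
False
pinched t=49.02 tcp [0.4953 0.0048 0.1527] F [13.1 -0.9 -5.2] w 0.0248
leaned t=50.90 tcp [0.5458 0.002  0.1662] F [ 2.7 -4.7  1.5] w 0.0248
open t=52.04 tcp [0.5455 0.0029 0.1662] F [0.  0.7 0. ] w 0.0943
t=53.27 tcp [0.4951 0.1529 0.2658] F [-0.3  0.1 -0.5] w 0.0937
ball [ 0.5341 -0.0098  0.1818] [0.5554 0.0146 0.1986]
ball [ 0.5337 -0.0081  0.152 ] [0.5581 0.0146 0.1997]
```

View pics/crop7.png

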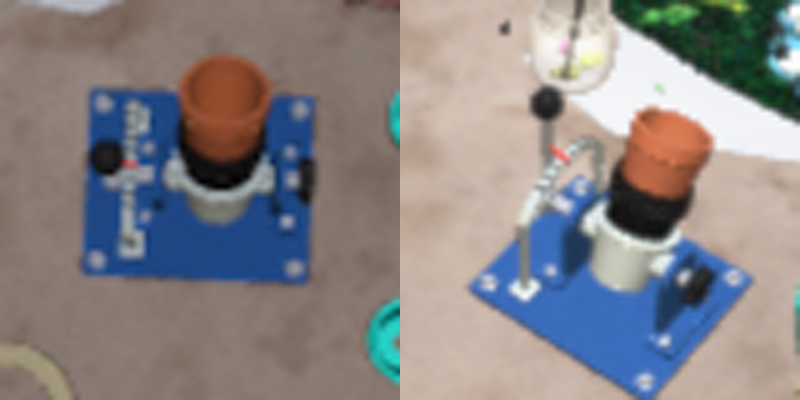

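The lever is upright, with the ball at x≈0.545 and the pointer at the red mark. The cone and pot are seated on one axis and the arm is clear, so I hand in.

```bash
python3 -c "
from bench import ctrl
print(ctrl.hand_in())"
```

```text
the job is handed in; nothing more can be done
None
```

I handed the job in at about 53 s of the 72 s allowed: cone and bare pot lightly seated, cup left holding at about 30° with the pointer at the red mark and the arm clear; the hand-in returned no verdict.

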